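# Set the stop pin and hold the jig's spring arm against it

### The job

Take the red-capped stop pin out of the wooden rack, stand it fully down in the brass-ringed socket of the black corner jig and let go of it; only then swing the jig's spring-loaded arm by its orange post, away from its rest, until the arm bears firmly on that pin, without ramming it. Finish while still holding the arm pressed against the pin, since its spring throws it back if you let go, and do not touch the pin while you hold. Leave the two other pins in the rack, and the glue bottle and the green ruler where they are.

Things in the scene. Friction and masses are not known exactly. Their poses are not given: they have to be found in the camera images.
- red_pin: red-capped steel stop pin standing upright in one of the three rack holes (which hole varies): shaft 16 mm diameter with a chamfered foot, total length 120 mm, the red plastic cap on the top 36 mm is 24 mm in diameter; about 0.18 kg, loose. Origin at the centre of its foot, z up along the pin
- yellow_pin: yellow-capped steel stop pin standing upright in one of the three rack holes (which hole varies): shaft 16 mm diameter with a chamfered foot, total length 120 mm, the yellow plastic cap on the top 36 mm is 24 mm in diameter; about 0.18 kg, loose. Origin at the centre of its foot, z up along the pin
- black_pin: black-capped steel stop pin standing upright in one of the three rack holes (which hole varies): shaft 16 mm diameter with a chamfered foot, total length 120 mm, the black plastic cap on the top 36 mm is 24 mm in diameter; about 0.18 kg, loose. Origin at the centre of its foot, z up along the pin
- pin_rack: fixed wooden block 60 x 170 x 40 mm with three holes 19 mm in diameter and 35 mm deep in a row along its y axis, 60 mm apart, the middle one at its centre; origin at the centre of its underside on the bench, z up. A pin in it has its foot 5 mm and its top 125 mm above the bench
- jig: fixed corner jig: a black steel bed 260 (x) x 240 (y) x 40 mm high carrying the socket, the pivot and the spring arm; origin at the centre of its underside on the bench, z up
- socket (a point): centre of the mouth of the only hole in the bed's top, 40 mm above the bench, ringed with brass (ring 40 mm outside): hole 19 mm in diameter, 35 mm deep, with a 3 mm chamfer at the mouth; z up. A pin fully down in it stands 85 mm above the bed and can lean up to about 0.14 rad. At x 54, y 18 mm in the jig's frame
- pivot (a point): point on the upright axis about which the arm turns, at the level of the bed's top (40 mm above the bench); the pivot drum round it is 44 mm in diameter, nothing of it stands higher than 40 mm above the bed. 90 mm from the jig's origin along its y
- post_top (a point): centre of the top of the orange post on the arm's end: upright round post 18 mm in diameter, its free part from 65 to 129 mm above the bench, so this point is 129 mm above the bench, 170 mm horizontally from the pivot axis. It moves with the arm and the post stays upright. A push of 10 to 20 N here holds the arm firmly on the pin
- gauge_arm (a joint): angle of the arm about its upright axis, rad: 0 at rest, grows counter-clockwise from above, limit 1.35. Aluminium bar 18 mm wide, 51 to 65 mm above the bench, from pivot to post; at rest it points to the jig's -y turned 0.55 rad towards -x, and swings towards +x. Meets a pin in the socket at about 1.0 (0.95 to 1.07, as the pin leans). Spring force at the post: 3 N at rest, 7 N at the pin
- glue: white glue bottle, 70 mm diameter, 170 mm tall; a bystander, to be left alone; origin at the centre of its underside
- ruler: flat green ruler, 300 x 30 x 4 mm; a bystander, to be left alone; origin at the centre of its underside
Things that resemble listed ones, but are neither listed nor needed, are in the scene too. What is shaped like the red_pin but blue, turquoise or white is not meant.

How it is judged (in metres and radians):
On the way:
1. the red pin stands fully down in the socket, let go, with the arm still near its rest (horizontal distance between red_pin and socket below 0.008 m and z of red_pin in the frame of socket below -0.029 m and angle between red_pin's own z axis and vertical below 0.21 rad and contact force between the fingers and red_pin below 0.2 N and value of joint gauge_arm below 0.3 rad), for 0.2 s.
At the end, for the whole second after the job is handed in: The robot still holds the arm with its fingers (over 3 N), the arm bears on the red pin with over 2 N and stands still at 0.93 to 1.12 rad; the pin is in the socket (foot at least 29 mm below the mouth, within 8 mm of its centre, leaning less than 0.21 rad) and the fingers do not touch it (horizontal distance between red_pin and socket below 0.008 m and z of red_pin in the frame of socket below -0.029 m and angle between red_pin's own z axis and vertical below 0.21 rad and contact force between the fingers and red_pin below 0.2 N and value of joint gauge_arm between 0.93 and 1.12 rad and velocity of joint gauge_arm between -0.1 and 0.1 rad/s and contact force between gauge_arm and red_pin above 2 N and contact force between the fingers and gauge_arm above 3 N); the arm keeps its last pose, push and grip.
It fails at once if the arm is rammed against the red pin (over 70 N) (contact force between gauge_arm and red_pin above 70 N).
It fails at once if another pin is taken from or knocked in the rack (distance of any of yellow_pin, black_pin from where it was at the start of the episode above 0.02 m).
It fails at once if the glue bottle or the ruler is pushed more than 3 cm (distance of any of glue, ruler from where it was at the start of the episode above 0.03 m).
It also fails if it takes over 69 s, if anything falls off the work surface, if the arm or the gripper's body presses on something with over 40 N, if the wrist force passes 120 N, or if a joint passes its speed limit or range.

### The arm

A 7-joint arm with a two-finger parallel gripper is mounted at the origin on the work surface. World frame = base frame: x ahead of the robot, y to its left, z up, the work surface at z = 0. Lengths are in mm, angles in rad, forces in N, time in s.
With the tool pointing down it reaches from about 425 to 925 mm from the base axis. Payload 6.8 kg.
Tool frame: the origin (TCP) lies between the finger pads; the fingertips stand 8 mm ahead of it and the grasp point (between the pads) lies 11 mm behind it (ctrl.tip_extent is the distance from the TCP to the fingertips, in mm); z points along the fingers, y is the line along which they close (so a half turn about z gives the same grasp; the last joint's range is limited). The gripper opens to 85 mm and grips with 20 to 120 N. Pads are 22 mm wide; open, the fingers measure 114 mm over their backs; the gripper's body (76 mm by 85 mm) begins 54 mm behind the grasp point. The pads swing forward as they close: fully open they stand 13 mm farther back than shut.
Start: joints at [1.133, 0.477, 0.022, 1.555, -0.011, 1.109, -0.083], TCP at [218.611, -638.636, 239.308] pointing down, gripper open.
Joint ranges: [-2.96, 2.96], [-0.34, 2.1], [-1.41, 1.46], [0.24, 2.44], [-1.37, 4.51], [0.17, 1.92], [-2.96, 2.96]. Speed limits (rad/s): [2.39, 2.39, 3.14, 3.14, 3.14, 3.14, 3.14].

### API

Orientations are given as a unit quaternion [w, x, y, z].
In Python, from cell import ctrl gives the robot as it stands. The module is installed in compiled form; this text tells all that it offers. Calls block until the motion is done:
- ctrl.move_to(position, orientation): joint-space move of the TCP to a pose.
- ctrl.line_to(position, ori=None, vel=150, threshold=None): straight line of the TCP; ori=None keeps the orientation; vel is the mean speed in mm/s. With threshold (N) it stops when the force on the tool has changed by that much, and returns True; else False.
- ctrl.goto_joints(angles): joint-space move.
- ctrl.grip(opening, squeeze=None): opening from 0.0 (shut) to 1.0 (fully open); squeeze is the grip in N (None keeps the last); returns when the fingers have stopped.
- ctrl.wait(seconds).
- ctrl.ik(position, orientation): joint angles nearest the present ones, or None.
- ctrl.read_state(): the state.
- ctrl.camera(name): name is "scene" or "top" or "wrist"; returns the picture (384x512x3 uint8, red, green, blue); there is no depth.
- ctrl.camera_info(name): a dict with "fx", "fy", "cx", "cy" (pixels), "k1" (the pictures are not rectified: a ray, as slopes to the right and down, at radius r is drawn at 1 + k1 r^2 times it, then the intrinsics apply), "origin" and "attitude" of the camera in the world. Camera axes: x right, y down, z forward; pixel columns grow to the right and rows downward; lengths in mm; the calibration is good to about 2 mm. A picture is of the moment at which its call begins: read the wrist's pose just before it. camera_info takes no time and is no camera call; for the wrist camera it gives the pose at the moment of the call.
A pose or a line that the arm cannot do raises ctrl.Unreachable and nothing moves.
- ctrl.finish_job(): hands the job in; it is judged then, once.
The state is a dict: "time": time; "joints": joint angles; "dq": joint speeds; "tau": joint torques, N m; "tcp_pos": TCP position; "eef_rot": TCP orientation; "wrist_force": force on the tool from outside, world axes, zero at the start; "ft_torque": the same for the moment, N m; "finger_gap": opening from 0.0 (shut) to 1.0 (fully open); "grip_force": force on a finger pad.
Only numpy, scipy, OpenCV 4.12 (cv2) and the standard library are available. Lean on these libraries where they do the work, as an engineer would, in place of code of your own. Each camera call takes 0.05 s, during which the arm holds its last target. There are 200 camera calls.

## Working session

There is one attempt and no reset: what is moved stays moved. The work goes in short steps, each a Python script; the robot and the scene stay as the last script left them, time stands still between calls to the robot, and variables do not carry over. Pictures are saved under pics/ and viewed, at most 10 in all, crops included, and the job is handed in when it is done.

```bash
mkdir -p pics; cat > h.py <<'E'
import numpy as np, cv2
from cell import ctrl
from scipy.spatial.transform import Rotation as R
def snap(n,f):
    i=ctrl.camera_info(n); im=ctrl.camera(n); cv2.imwrite('pics/'+f,im[:,:,::-1]); return im,i
def att(i):
    a=np.array(i['attitude'],float)
    return a if a.shape==(3,3) else R.from_quat(a[[1,2,3,0]]).as_matrix()
def ray(i,u,v):
    K=np.array([[i['fx'],0,i['cx']],[0,i['fy'],i['cy']],[0,0,1]],float)
    p=cv2.undistortPoints(np.array([[[u,v]]],float),K,np.array([i['k1'],0,0,0,0]))[0,0]
    d=att(i)@np.array([p[0],p[1],1]); return np.array(i['origin'],float),d
def onz(i,u,v,z):
    o,d=ray(i,u,v); return o+d*(z-o[2])/d[2]
def tri(rs):
    A=0;b=0
    for o,d in rs:
        d=d/np.linalg.norm(d);P=np.eye(3)-np.outer(d,d);A=A+P;b=b+P@o
    x=np.linalg.solve(A,b); return x,[round(float(np.linalg.norm(np.cross(x-o,d/np.linalg.norm(d)))),1) for o,d in rs]
E
python3 - <<'E'
from h import *
for n in ('scene','top','wrist'):
    im,i=snap(n,n+'0.png'); print(n,i)
a=[cv2.imread(f'pics/{n}0.png') for n in('scene','top')]
print(ctrl.read_state())
E
```

```text
scene {'fx': 355.004004100754, 'fy': 355.004004100754, 'cx': 253.89660255847843, 'cy': 197.58505302417188, 'k1': -0.03424580732708627, 'origin': array([1269.75523083, -192.90485211,  595.56511006]), 'attitude': array([-0.39090202,  0.70616004,  0.51576755, -0.28725847])}
top {'fx': 369.87805761899267, 'fy': 369.87805761899267, 'cx': 249.5235643773002, 'cy': 191.310092039461, 'k1': -0.11774386704892488, 'origin': array([ 482.07747138,   20.32191202, 1125.90688824]), 'attitude': array([-0.02086812,  0.71589199, -0.69786768,  0.00662454])}
wrist {'fx': 295.34510645139056, 'fy': 295.34510645139056, 'cx': 258.0988019641166, 'cy': 189.26836265551862, 'k1': 0.011267110631175274, 'origin': array([ 285.06958633, -615.73200787,  373.01841434]), 'attitude': array([ 0.11401382,  0.80541535, -0.57579249, -0.08227986])}
{'time': 0.15, 'joints': array([ 1.13290916,  0.47766036,  0.02232903,  1.55616975, -0.01148239,
        1.10933569, -0.08312389]), 'dq': array([-0.00028808, -0.00210193, -0.00090396, -0.00524988, -0.00082706,
       -0.00098819, -0.00177189]), 'tau': array([ 2.45837749e-03, -5.96919966e+01,  1.61003038e+00, -2.81487590e+01,
        1.25857804e-02,  6.60313279e-03,  6.00059394e-06]), 'tcp_pos': array([ 218.4542723 , -638.21374019,  238.53816387]), 'eef_rot': array([-7.01641209e-04,  9.86434096e-01,  1.64156183e-01, -1.72586848e-04]), 'wrist_force': array([ 0.11569603, -0.45544807, -1.05700647]), 'ft_torque': array([ 0.01143693,  0.0277516 , -0.00419552]), 'grip_force': 0.0, 'finger_gap': 1.0003041358347098}
```

View pics/scene0.png

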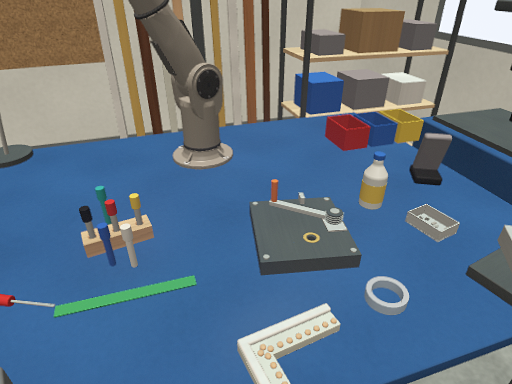

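View pics/top0.png

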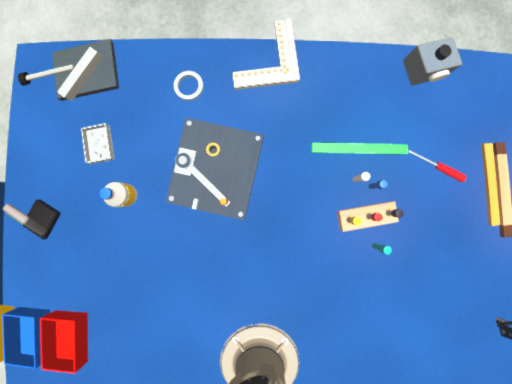

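The scene view shows the red pin in the middle rack hole (cap at 110,205), with yellow at (135,200), black at (86,213), and blue, white and turquoise decoys close by. The jig socket is at (311,238) and the post top at (274,182). In the top view the red cap is at (377,217), the socket at (213,149), the pivot at about (183,160) and the post top at (224,201).

```bash
python3 - <<'E'
from h import *
s,t=ctrl.camera_info('scene'),ctrl.camera_info('top')
P={'red':((110,203),(377,217)),'yel':((135,197),(355,220)),'blk':((85,209),(398,212)),'sock':((311.5,238),(213,149.5)),'post':((274,181),(224,201)),'white':((126,226),(365,176)),'blue':((103,228),(383,184)),'turq':((101,189),(387,250)),'drum':((335,210),(183,160))}
for k,(a,b) in P.items():
    print(k,*[np.round(x,1) for x in tri([ray(s,*a),ray(t,*b)])])
# colour blobs in wide
for n in('scene','top'):
    h=cv2.cvtColor(cv2.imread(f'pics/{n}0.png'),cv2.COLOR_BGR2HSV)
    for c,l,u in(('red',(0,140,80),(6,255,255)),('orange/brass',(8,130,100),(28,255,255))):
        m=cv2.inRange(h,l,u); N,_,st,ce=cv2.connectedComponentsWithStats(m)
        print(n,c,[(st[j].tolist(),np.round(ce[j],1).tolist()) for j in range(1,N) if 15<st[j][4]<300])
# jig corner bolts top: z=40
for p in((189,124.5),(257.5,138),(172.5,199),(240.5,214.5)): print(np.round(onz(t,*p,40),1))
E
```

```text
red [ 459.3 -310.5  120.8] [1. 1.]
yel [ 449.8 -249.6  121.1] [1.3 1.3]
blk [ 474.3 -367.6  124.1] [0.5 0.5]
sock [645.7 154.9  39. ] [0.5 0.5]
post [492.8 109.3 128.7] [0.2 0.2]
white [ 570.9 -274.3  120.6] [0. 0.]
blue [ 550.8 -326.9  112.7] [0.7 0.7]
turq [ 369.2 -339.4  116.2] [1.6 1.6]
drum [607.6 235.3  82.4] [1.1 1.1]
scene red [([105, 200, 10, 7, 39], [109.3, 202.1]), ([0, 294, 15, 12, 122], [5.7, 299.7])]
scene orange/brass [([40, 62, 25, 4, 28], [53.0, 64.2]), ([219, 101, 7, 25, 100], [221.6, 116.6]), ([272, 179, 6, 23, 112], [274.1, 190.0]), ([129, 194, 11, 15, 128], [134.4, 201.0])]
top red [([374, 213, 8, 8, 49], [377.7, 216.8])]
top orange/brass [([122, 184, 13, 22, 126], [129.7, 195.0]), ([220, 199, 7, 6, 32], [223.2, 201.4]), ([351, 217, 4, 8, 19], [352.2, 220.0]), ([0, 305, 14, 57, 177], [2.5, 326.5])]
[719.4 228.9  40. ]
[682.6  23.2  40. ]
[495.5 270.4  40. ]
[455.3  67.5  40. ]
```

```bash
cat >> h.py <<'E'
def ori(a):
    y=np.array([np.cos(a),np.sin(a),0]);z=np.array([0,0,-1.]);M=np.c_[np.cross(y,z),y,z]
    q=R.from_matrix(M).as_quat(); return q[[3,0,1,2]]
def circ(im,i,lo,hi,near):
    """centroid of largest blob of a colour nearest to pixel"""
    m=cv2.inRange(cv2.cvtColor(im,cv2.COLOR_RGB2HSV),lo,hi); N,_,st,ce=cv2.connectedComponentsWithStats(m)
    return [(st[j].tolist(),np.round(ce[j],1).tolist()) for j in range(1,N) if st[j][4]>near]
E
python3 - <<'E'
from h import *
a=np.arctan2(.203,.979); print(a)
for p in((459,-310,97),(459,-310,290),(645,155,290),(645,155,97)):
    for b in(a,a+np.pi): q=ctrl.ik(np.array(p,float),ori(b)); print(p,b,None if q is None else np.round(q,2))
for p in((492,109),(560,70),(650,72)):
    for b in np.arange(-1,6,.5):
        q=ctrl.ik(np.array([*p,95.]),ori(b)); print(p,round(b,1),None if q is None else np.round(q,2)[[4,5,6]])
E
```

```text
0.2044570352568623
(459, -310, 97) 0.2044570352568623 [ 0.79  0.49 -0.39  1.94  0.26  0.76  0.45]
(459, -310, 97) 3.3460496888466555 [ 0.3   0.47  0.24  1.98 -0.16  0.71 -2.31]
(459, -310, 290) 0.2044570352568623 [ 0.82  0.26 -0.41  1.77  0.11  1.14  0.58]
(459, -310, 290) 3.3460496888466555 [ 0.35  0.23  0.16  1.8  -0.04  1.12 -2.42]
(645, 155, 290) 0.2044570352568623 [ 0.18  0.52 -0.75  1.49  0.36  1.28 -0.4 ]
(645, 155, 290) 3.3460496888466555 [-1.07  0.75  1.27  1.58 -0.72  1.37 -2.65]
(645, 155, 97) 0.2044570352568623 [ 0.12  0.7  -0.66  1.66  0.5   0.96 -0.52]
(645, 155, 97) 3.3460496888466555 [-1.05  1.05  1.26  1.75 -1.08  1.22 -2.41]
(492, 109) -1.0 [ 0.46  0.76 -1.76]
(492, 109) -0.5 [ 0.53  0.8  -1.32]
(492, 109) 0.0 [ 0.55  0.81 -0.84]
(492, 109) 0.5 [ 0.58  0.82 -0.36]
(492, 109) 1.0 [0.61 0.84 0.11]
(492, 109) 1.5 [0.64 0.85 0.58]
(492, 109) 2.0 [0.67 0.87 1.07]
(492, 109) 2.5 [0.82 0.98 1.44]
(492, 109) 3.0 [0.82 0.98 1.94]
(492, 109) 3.5 [-0.81  0.83 -2.34]
(492, 109) 4.0 [ 0.25  0.7  -2.85]
(492, 109) 4.5 [ 0.29  0.71 -2.4 ]
(492, 109) 5.0 [ 0.38  0.74 -1.97]
(492, 1
[... 253 characters left out ...]
1.05]
(560, 70) 2.5 [0.88 1.08 1.55]
(560, 70) 3.0 [0.88 1.08 2.05]
(560, 70) 3.5 [-0.85  0.92 -2.24]
(560, 70) 4.0 [ 0.16  0.74 -2.66]
(560, 70) 4.5 [ 0.27  0.76 -2.25]
(560, 70) 5.0 [ 0.33  0.78 -1.81]
(560, 70) 5.5 [ 0.38  0.8  -1.35]
(650, 72) -1.0 [ 0.32  0.88 -1.46]
(650, 72) -0.5 [ 0.37  0.89 -1.  ]
(650, 72) 0.0 [ 0.43  0.91 -0.55]
(650, 72) 0.5 [ 0.52  0.95 -0.11]
(650, 72) 1.0 [0.57 0.97 0.35]
(650, 72) 1.5 [0.62 0.99 0.82]
(650, 72) 2.0 [0.94 1.21 1.11]
(650, 72) 2.5 [0.94 1.21 1.61]
(650, 72) 3.0 [0.94 1.21 2.11]
(650, 72) 3.5 [-1.08  1.2  -2.12]
(650, 72) 4.0 [ 0.11  0.84 -2.58]
(650, 72) 4.5 [ 0.24  0.86 -2.18]
(650, 72) 5.0 [ 0.29  0.87 -1.72]
(650, 72) 5.5 [ 0.34  0.88 -1.26]
```

```bash
python3 - <<'E'
from h import *
import pickle
a=.204; D={}
for k,p in {'j1':(650,110,290),'j2':(600,60,290),'r1':(459,-310,250),'r2':(470,-370,250)}.items():
    ctrl.move_to(np.array(p,float),ori(a)); ctrl.wait(.3); im,i=snap('wrist',k+'.png'); D[k]=i
    print(k,'red',circ(im,i,(0,140,70),(6,255,255),40),'org',circ(im,i,(8,120,90),(28,255,255),60),i['origin'])
pickle.dump(D,open('D.pkl','wb')); print(ctrl.read_state()['time'])
v=lambda k:cv2.imread(f'pics/{k}.png')
cv2.imwrite('pics/m.png',cv2.resize(np.vstack([np.hstack([v('j1'),v('j2')]),np.hstack([v('r1'),v('r2')])]),(800,600)))
E
```

```text
j1 red [] org [([94, 128, 42, 23, 635], [113.6, 138.4]), ([59, 376, 18, 8, 110], [68.0, 380.1])] [635.4334691  178.72971381 424.57948728]
j2 red [] org [([149, 93, 33, 19, 503], [164.3, 101.9]), ([83, 361, 22, 23, 257], [94.0, 375.0])] [585.63183238 129.88569863 424.59268788]
r1 red [([244, 167, 25, 32, 560], [255.8, 183.6]), ([315, 321, 22, 19, 235], [326.7, 331.1])] org [] [ 444.73979418 -240.46214206  384.67209819]
r2 red [([245, 105, 27, 28, 514], [257.2, 118.0]), ([293, 286, 49, 43, 816], [319.2, 308.8])] org [([245, 39, 27, 24, 157], [257.4, 56.2])] [ 455.46669243 -300.06028148  384.82383532]
6.7917
```

View pics/m.png

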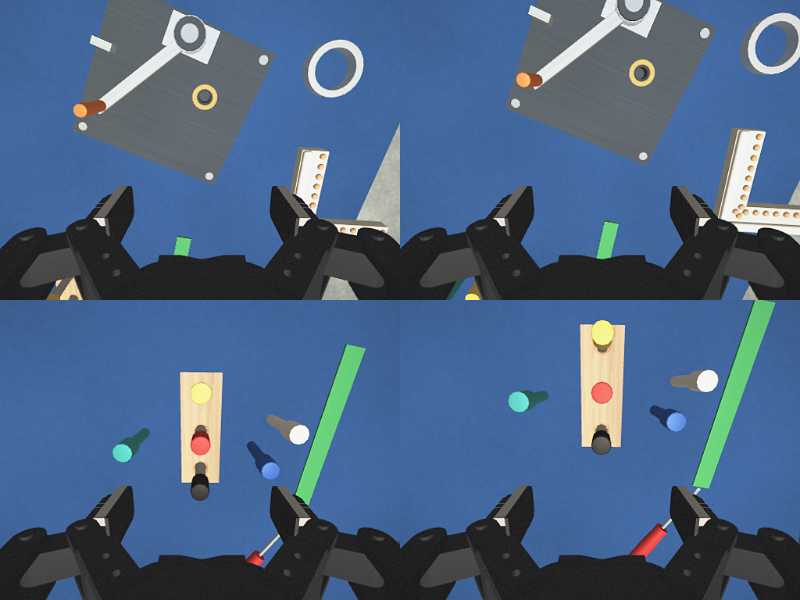

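The mosaic shows the jig from two places (brass ring near (204,97) and (642,72), orange post top near (80,110) and (522,79)). The rack row shows the red cap in the middle at (200,439) and (602,392). Fingers straddling the row's axis have clear space between the decoys.

```bash
python3 - <<'E'
from h import *
import pickle
D=pickle.load(open('D.pkl','rb'))
s={}
for k,c in(('j1',(261.5,124)),('j2',(309.6,92.8))):
    im=cv2.imread(f'pics/{k}.png'); h=cv2.cvtColor(im,cv2.COLOR_BGR2HSV); m=cv2.inRange(h,(15,90,80),(35,255,255))
    w=np.zeros_like(m); cv2.circle(w,tuple(int(x) for x in c),30,255,-1); m&=w
    pts=cv2.findNonZero(m); e=cv2.minEnclosingCircle(pts); cs=cv2.findContours(m,0,2)[0]; el=cv2.fitEllipse(max(cs,key=len)); print(k,e,el,len(pts)); s[k]=el[0]
# red top face: brightest red
r={}
for k in('r1','r2'):
    im=cv2.imread(f'pics/{k}.png'); h=cv2.cvtColor(im,cv2.COLOR_BGR2HSV); m=cv2.inRange(h,(0,120,195),(8,255,255))|cv2.inRange(h,(174,120,195),(180,255,255)); m[250:]=0
    N,_,st,ce=cv2.connectedComponentsWithStats(m); j=1+np.argmax(st[1:,4]); print(k,st[j],ce[j]); r[k]=ce[j]
def T(n,l): print(n,[np.round(x,1) for x in tri([ray(D[k],*p) for k,p in l])])
T('sock',s.items()); T('red',r.items()); T('post',[('j1',(103,140.8)),('j2',(156.8,101))])
for k,p in s.items(): print('s40',onz(D[k],*p,40).round(1))
for k,p in r.items(): print('r125',onz(D[k],*p,125).round(1))
for k,p in(('j1',(103,140.8)),('j2',(156.8,101))): print('p129',onz(D[k],*p,129).round(1))
# jig bolts in j1/j2 and row caps in r2
for k,p in(('j1',(264,60)),('j1',(209.5,176)),('j1',(82,126)),('j2',(309.5,33)),('j2',(243,156)),('j2',(115.5,103))): print(k,onz(D[k],p[0]/.78125,p[1]/.78125,41).round(1))
for p in((200,93),(202,332-300)): print('yel',onz(D['r1' if p[0]==200 else 'r2'],p[0]/.78125,p[1]/.78125,125).round(1))
E
```

```text
j1 ((261.5594177246094, 123.9356460571289), 16.139965057373047) ((261.6053771972656, 123.95170593261719), (30.983354568481445, 31.59182357788086), 6.510847091674805) 486
j2 ((309.1619567871094, 92.85211181640625), 17.283737182617188) ((309.2386169433594, 92.88716125488281), (31.500263214111328, 34.20424270629883), 23.20947265625) 537
r1 [244 175  26  24 471] [256.11889597 186.47558386]
r2 [245 105  27  28 588] [257.95748299 118.4829932 ]
sock [array([644.8, 155.2,  41.5]), array([0., 0.])]
red [array([ 457.9, -312.2,  124.3]), array([0., 0.])]
post [array([489. , 111.8, 123.6]), array([0.5, 0.5])]
s40 [644.9 155.1  40. ]
s40 [645.1 155.3  40. ]
r125 [ 457.8 -312.   125. ]
r125 [ 457.9 -312.2  125. ]
p129 [492.1 112.7 129. ]
p129 [490.3 112.5 129. ]
j1 [724.2 228.6  41. ]
j1 [682.3  21.   41. ]
j1 [453.4  66.6  41. ]
j2 [730.8 230.6  41. ]
j2 [682.1  21.4  41. ]
j2 [454.9  67.4  41. ]
yel [ 445.7 -253.3  125. ]
yel [ 446.2 -253.2  125. ]
```

```bash
python3 - <<'E'
from h import *
o=ori(.204); p=np.array([457.8,-312,0])
ctrl.grip(.65,40)
ctrl.move_to(p+[0,0,190],o); print(ctrl.line_to(p+[0,0,97],vel=100,threshold=15))
ctrl.grip(0,50); s=ctrl.read_state(); print(s['finger_gap'],s['grip_force'],s['wrist_force'],s['tcp_pos'])
ctrl.line_to(p+[0,0,130],vel=80); ctrl.line_to(p+[0,0,285],vel=200)
ctrl.move_to(np.array([645,155.2,285]),o); ctrl.wait(.2)
s=ctrl.read_state(); print(s['time'],s['finger_gap'],s['grip_force'],s['wrist_force'],s['tcp_pos'])
snap('wrist','held.png');im,i=snap('scene','s1.png')
cv2.imwrite('pics/m2.png',np.hstack([cv2.resize(cv2.imread('pics/held.png'),(400,300)),cv2.resize(cv2.imread('pics/s1.png')[80:280,220:487],(400,300))]))
E
```

```text
False
0.26820687788600484 48.86362552642822 [-1.41946552  0.06640484  5.6844333 ] [ 458.22356388 -312.26382217   97.68423623]
12.625 0.26512905119627933 49.29155945777893 [-0.17230931 -0.31622399 -2.14161141] [645.29044947 153.94698866 285.03576835]
```

View pics/m2.png

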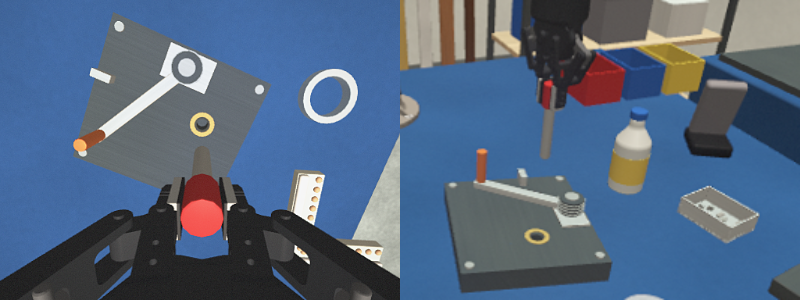

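Pin is held upright in the pads, with the foot on the line to the socket (202,125 in the left half). Lowering it.

```bash
python3 - <<'E'
from h import *
t=np.array([645,155.2])
ctrl.line_to(np.array([*t,142.]),vel=150); ctrl.wait(.3)
e=t-ctrl.read_state()['tcp_pos'][:2]; print('err',e)
c=t+e
ctrl.line_to(np.array([*c,142.]),vel=20); ctrl.wait(.2); print(ctrl.read_state()['tcp_pos'])
hit=ctrl.line_to(np.array([*c,99.]),vel=30,threshold=12); s=ctrl.read_state(); print(hit,s['tcp_pos'],s['wrist_force'],s['ft_torque'],s['time'])
snap('wrist','w2.png');snap('scene','s2.png')
cv2.imwrite('pics/m3.png',np.hstack([cv2.resize(cv2.imread('pics/w2.png'),(400,300)),cv2.resize(cv2.imread('pics/s2.png')[130:280,240:440],(400,300))]))
E
```

```text
err [-0.24341734 -0.03910745]
[644.75744646 155.18076317 141.98414128]
False [644.91326405 155.23979731  99.25249569] [ 0.8747862   0.17389087 -0.97467282] [-0.01231945  0.01228522  0.0121719 ] 16.1583
```

View pics/m3.png

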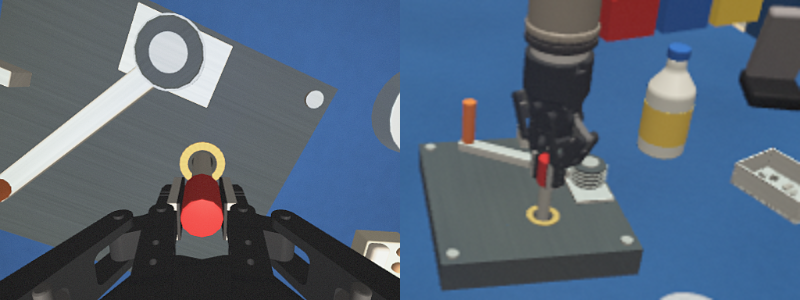

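The pin is in the brass socket and upright, with no force on it. Letting go, then rising and checking.

```bash
python3 - <<'E'
from h import *
p=ctrl.read_state()['tcp_pos']; t=np.array([644.7,155.2])
print(ctrl.line_to(np.array([*t,96.5]),vel=20,threshold=8),ctrl.read_state()['wrist_force'])
ctrl.grip(.6); ctrl.line_to(np.array([*t,150.]),vel=80); ctrl.line_to(np.array([*t,220.]),vel=200); ctrl.wait(.2)
o=ori(-.748); print('ik',ctrl.ik(np.array([490.8,111.9,95]),o))
ctrl.move_to(np.array([490.8,111.9,220.]),o); ctrl.wait(.2)
im,i=snap('wrist','w3.png');snap('scene','s3.png'); print(ctrl.read_state()['tcp_pos'],ctrl.read_state()['time'])
cv2.imwrite('pics/m4.png',np.hstack([cv2.resize(cv2.imread('pics/w3.png'),(400,300)),cv2.resize(cv2.imread('pics/s3.png')[130:280,240:440],(400,300))]))
h=cv2.imread('pics/s3.png'); s=ctrl.camera_info('scene')
for z,q in((125,(0,0)),): pass
print(circ(h[:,:,::-1].copy(),s,(0,130,70),(7,255,255),20))
def proj(P):
    K=np.array([[s['fx'],0,s['cx']],[0,s['fy'],s['cy']],[0,0,1]]);A=att(s);rv=cv2.Rodrigues(A.T)[0]
    return cv2.projectPoints(np.array([P],float),rv,-A.T@s['origin'],K,np.array([s['k1'],0,0,0]))[0].ravel()
print('expected cap mid',proj([645,155,107]),'top',proj([645,155,125]))
E
```

```text
True [-0.29657598 -0.79550646  5.87176587]
ik [ 0.19957822  0.4819113  -0.67447947  2.04737198  0.43595074  0.75518392
 -1.49185814]
[491.33270525 112.29760562 219.82038316] 19.475
[([328, 115, 42, 34, 469], [353.2, 127.7]), ([310, 207, 9, 6, 42], [314.2, 209.4]), ([0, 294, 15, 12, 121], [5.7, 299.8])]
expected cap mid [313.55859924 215.55739563] top [314.21562961 209.3400991 ]
```

View pics/m4.png

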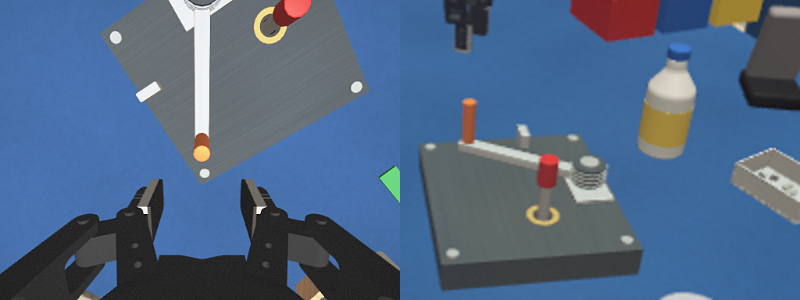

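The pin stands free in the socket, with its cap at the predicted pixel. The arm is at rest, and the post is centred between the fingers (202,153). Next I grip the post and swing it.

```bash
cat >> h.py <<'E'
PV=np.array([606.2,236.4]); PH0=-2.3187
def go(th,r,z=95.,vel=80):
    f=PH0+th; ctrl.line_to(np.array([*(PV+r*np.array([np.cos(f),np.sin(f)])),z]),ori(f+np.pi/2),vel=vel)
def st():
    s=ctrl.read_state(); d=s['tcp_pos'][:2]-PV; f=np.arctan2(d[1],d[0]); F=s['wrist_force']
    return dict(t=round(s['time'],2),th=round(f-PH0,3),r=round(np.hypot(*d),1),tan=round(-F[0]*np.sin(f)+F[1]*np.cos(f),1),rad=round(F[0]*np.cos(f)+F[1]*np.sin(f),1),fz=round(F[2],1),gap=round(s['finger_gap'],3),g=round(s['grip_force'],1))
E
python3 - <<'E'
from h import *
print(ctrl.line_to(np.array([490.8,111.9,95.]),vel=100,threshold=15)); print(st())
ctrl.grip(0,40); print(st())
for th in np.arange(.1,.86,.1): go(th,170); print(st())
go(.87,170,vel=40); ctrl.wait(.3); print(st())
snap('scene','s4.png');snap('wrist','w4.png')
cv2.imwrite('pics/m5.png',np.hstack([cv2.resize(cv2.imread('pics/w4.png'),(400,300)),cv2.resize(cv2.imread('pics/s4.png')[130:280,240:440],(400,300))]))
E
```

```text
False
{'t': 20.88, 'th': np.float64(0.002), 'r': np.float64(169.3), 'tan': np.float64(-1.0), 'rad': np.float64(-0.7), 'fz': np.float64(0.4), 'gap': 0.6, 'g': 0.0}
{'t': 21.27, 'th': np.float64(0.001), 'r': np.float64(169.6), 'tan': np.float64(-1.9), 'rad': np.float64(1.5), 'fz': np.float64(6.3), 'gap': 0.198, 'g': 38.9}
{'t': 21.63, 'th': np.float64(0.098), 'r': np.float64(169.6), 'tan': np.float64(-3.5), 'rad': np.float64(1.6), 'fz': np.float64(7.4), 'gap': 0.197, 'g': 39.3}
{'t': 21.99, 'th': np.float64(0.197), 'r': np.float64(169.7), 'tan': np.float64(-3.5), 'rad': np.float64(1.3), 'fz': np.float64(7.7), 'gap': 0.198, 'g': 39.3}
{'t': 22.35, 'th': np.float64(0.297), 'r': np.float64(169.7), 'tan': np.float64(-4.0), 'rad': np.float64(1.4), 'fz': np.float64(8.8), 'gap': 0.204, 'g': 39.4}
{'t': 22.71, 'th': np.float64(0.397), 'r': np.float64(169.7), 'tan': np.float64(-4.5), 'rad': np.float64(1.9), 'fz': np.float64(8.7), 'gap': 0.201, 'g': 39.4}
{'t': 23.07, 'th': np.float64(0.497), 'r': np.float64(169.8), 'tan': np.float64(-4.4), 'rad': np.float64(1.8), 'fz': np.float64(9.8), 'gap': 0.2, 'g': 39.5}
{'t': 23.43, 'th': np.float64(0.597), 'r': np.float64(169.8), 'tan': np.float64(-4.7), 'rad': np.float64(1.5), 'fz': np.float64(9.3), 'gap': 0.197, 'g': 39.5}
{'t': 23.78, 'th': np.float64(0.697), 'r': np.float64(169.9), 'tan': np.float64(-5.6), 'rad': np.float64(1.6), 'fz': np.float64(9.9), 'gap': 0.199, 'g': 39.5}
{'t': 24.14, 'th': np.float64(0.796), 'r': np.float64(170.0), 'tan': np.float64(-5.9), 'rad': np.float64(1.3), 'fz': np.float64(9.7), 'gap': 0.2, 'g': 39.6}
{'t': 24.89, 'th': np.float64(0.864), 'r': np.float64(170.0), 'tan': np.float64(-5.9), 'rad': np.float64(1.5), 'fz': np.float64(8.5), 'gap': 0.194, 'g': 39.5}
```

View pics/m5.png

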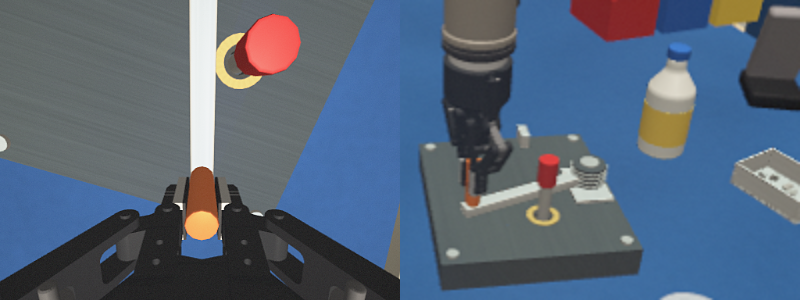

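The post is held firmly and the bar is just short of the pin shaft. The free tangential load follows the spring at about 6 N. Next I creep up to the pin, watching the force.

```bash
python3 - <<'E'
from h import *
th=.87
while th<1.13:
    th+=.006; go(th,170,vel=12); ctrl.wait(.1); s=st()
    if s['tan']<-8: print(round(th,3),s)
    if s['tan']<-14.5: break
ctrl.wait(.6); print(th,st()); ctrl.wait(.6); print(st())
snap('scene','s5.png');snap('wrist','w5.png')
cv2.imwrite('pics/m6.png',np.hstack([cv2.resize(cv2.imread('pics/w5.png'),(400,300)),cv2.resize(cv2.imread('pics/s5.png')[130:280,240:440],(400,300))]))
E
```

```text
1.044 {'t': 35.14, 'th': np.float64(1.034), 'r': np.float64(170.1), 'tan': np.float64(-8.8), 'rad': np.float64(0.4), 'fz': np.float64(10.9), 'gap': 0.201, 'g': 39.8}
1.05 {'t': 35.49, 'th': np.float64(1.038), 'r': np.float64(170.1), 'tan': np.float64(-10.3), 'rad': np.float64(1.1), 'fz': np.float64(12.4), 'gap': 0.203, 'g': 40.1}
1.056 {'t': 35.84, 'th': np.float64(1.045), 'r': np.float64(170.1), 'tan': np.float64(-9.5), 'rad': np.float64(1.0), 'fz': np.float64(11.3), 'gap': 0.202, 'g': 39.9}
1.062 {'t': 36.19, 'th': np.float64(1.049), 'r': np.float64(170.1), 'tan': np.float64(-10.8), 'rad': np.float64(1.0), 'fz': np.float64(12.5), 'gap': 0.198, 'g': 40.2}
1.068 {'t': 36.54, 'th': np.float64(1.052), 'r': np.float64(170.1), 'tan': np.float64(-11.6), 'rad': np.float64(0.9), 'fz': np.float64(13.9), 'gap': 0.196, 'g': 40.5}
1.074 {'t': 36.89, 'th': np.float64(1.055), 'r': np.float64(170.1), 'tan': np.float64(-15.1), 'rad': np.float64(0.4), 'fz': np.float64(15.6), 'gap': 0.202, 'g': 40.8}
1.074 {'t': 37.49, 'th': np.float64(1.055), 'r': np.float64(170.1), 'tan': np.float64(-14.7), 'rad': np.float64(1.5), 'fz': np.float64(15.7), 'gap': 0.199, 'g': 40.8}
{'t': 38.09, 'th': np.float64(1.055), 'r': np.float64(170.1), 'tan': np.float64(-14.8), 'rad': np.float64(0.8), 'fz': np.float64(15.8), 'gap': 0.202, 'g': 40.8}
```

View pics/m6.png

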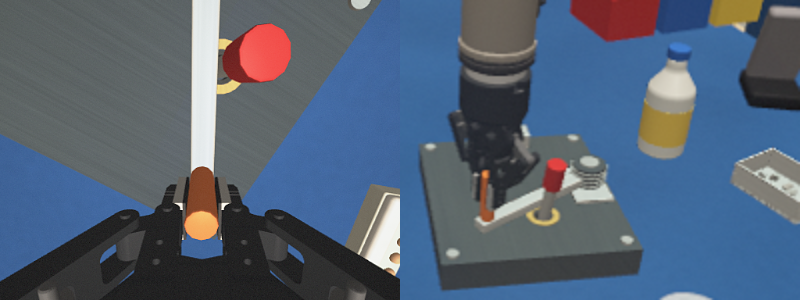

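The bar bears on the leaning pin, which is still deep in the socket. The load is steady at about 15 N tangential at 1.055 rad, and the fingers are clear of the pin.

```bash
python3 -c "
from h import *
print(st(),ctrl.finish_job())"
```

```text
the job is handed in; nothing more can be done
{'t': 38.19, 'th': np.float64(1.055), 'r': np.float64(170.2), 'tan': np.float64(-15.0), 'rad': np.float64(1.1), 'fz': np.float64(15.7), 'gap': 0.198, 'g': 40.8} None
```

I handed the job in at 38 s with the red pin standing in the jig socket and the gripper holding the spring arm against it, steady at about 15 N at the post and 1.055 rad; `finish_job` returned no verdict.

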